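# Change over the charging towers on the reception counter

### The job

Get the reception counter ready for the next visitor: raise the blue-capped charging tower, which is down, and lower the red-capped one, which is up, by pressing their push-push caps fully home and letting go. Check that the blue one stays up and the red one stays down. Leave the white-capped tower up and do not press it.

Things in the scene. Friction and masses are not known exactly. Their poses are not given: they have to be found in the camera images.
- blue_top (a point): Centre of the upper face of the flat blue cap (62 mm across, 8 mm thick) of a pop-up charging tower: a grey post 56 mm across in a dark flange 86 mm across, 6 mm high. It only slides vertically, on a push-push latch. Face height above the counter: 78 mm up, about 34 mm latched down, 16 mm pressed home on its hard stop. Starts latched down; springs up by itself when a full press is let go.
- red_top (a point): The same point on the red cap of a like tower, which starts up. Each full press, let go, changes a tower over. The latch changes only once the face is below about 20 mm; a shorter press springs back to where it was. The spring resists with 3 N when up, rising to about 9 N near the stop (12 N if pushed fast); approach slowly if you use a force stop.
- white_top (a point): The same point on the white cap of a like tower, which starts up and is to be left alone. The towers stand at least 140 mm apart, centre to centre; which stands where varies.

How it is judged:
At the end, for the whole second after the job is handed in: The blue and the white tower stand up (cap faces higher than 68 mm above the counter) and the red tower is latched down (cap face lower than 41 mm) (height (world z) of each of blue_top, white_top above 0.068 m and height (world z) of red_top below 0.041 m); the robot touches nothing.
It fails at once if the white-capped tower is pressed down by more than 10 mm (distance of white_top from where it was at the start of the episode above 0.01 m).
It also fails if it takes over 38 s, if anything falls off the work surface, if the arm or the gripper's body presses on something with over 40 N, if the wrist force passes 120 N, or if a joint passes its speed limit or range.

### The arm

A 6-joint arm with a two-finger parallel gripper is mounted at the origin on the work surface. World frame = base frame: x ahead of the robot, y to its left, z up, the work surface at z = 0. Lengths are in m, angles in rad, forces in N, time in s.
With the tool pointing down it reaches from about 0.275 to 0.75 m from the base axis. Payload 10.2 kg.
Tool frame: the origin (TCP) lies midway between the tips of the shut fingers; the grasp point (between the pads) lies 19 mm behind it (env.hold_point_z is the distance from the TCP to the grasp point, in m); z points along the fingers, y is the line along which they close (so a half turn about z gives the same grasp; the last joint's range is limited). The gripper opens to 85 mm and grips with 20 to 120 N. Pads are 22 mm wide; open, the fingers measure 114 mm over their backs; the gripper's body (76 mm by 85 mm) begins 54 mm behind the grasp point. The pads swing forward as they close: fully open they stand 13 mm farther back than shut.
Start: joints at [-1.441, 0.313, 1.498, -0, 1.331, -0.223], TCP at [0.181, -0.493, 0.231] pointing down, gripper open.
Joint ranges: [-2.94, 2.94], [-0.97, 2.17], [0.19, 2.56], [-1.23, 4.37], [0.02, 3.11], [-2.88, 2.88]. Speed limits (rad/s): [2.39, 2.39, 3.01, 3.14, 3.14, 3.14].

### API

Orientations are given as a unit quaternion [x, y, z, w].
In Python, from bench import env, cam, hand_in gives the robot as it stands (env), with the cameras (cam) and the job as plain functions. Calls block until the motion is done:
- env.reach(position, orientation): joint-space move of the TCP to a pose.
- env.movel(position, velocity=0.15, frame=None, guard=None): straight line of the TCP; frame=None keeps the orientation; velocity is the mean speed in m/s. With guard (N) it stops when the force on the tool has changed by that much, and returns True; else False.
- env.set_joints(angles): joint-space move.
- env.release() and env.close_gripper(effort=None): open the fingers fully, or close them until they stop; effort is the grip in N (None keeps the last).
- env.hold(seconds).
- env.ik(position, orientation): joint angles nearest the present ones, or None.
- env.sense(): the state.
- cam.grab_frame(name): name is "scene" or "top" or "wrist"; returns a dict with "frame" (480x640x3 uint8, red, green, blue), "mtx" (3x3 intrinsics, pixels), "view" (4x4, takes a point from world to camera coordinates). Camera axes: x right, y down, z forward; pixel columns grow to the right and rows downward; lengths in m; the calibration is good to about 2 mm. A picture is of the moment at which its call begins. There is no depth.
A pose or a line that the arm cannot do raises env.MotionError and nothing moves.
- hand_in(): hands the job in; it is judged then, once.
The state is a dict: "clock": time; "joints": joint angles; "qvel": joint speeds; "joint_efforts": joint torques, N m; "position": TCP position; "ee_rot": TCP orientation; "contact_force": force on the tool from outside, world axes, zero at the start; "ft_torque": the same for the moment, N m; "finger_gap": opening from 0.0 (shut) to 1.0 (fully open); "gripper_force": force on a finger pad.
Only numpy, scipy, OpenCV 4.12 (cv2) and the standard library are available. Lean on these libraries where they do the work, as an engineer would, in place of code of your own. Each camera call takes 0.05 s, during which the arm holds its last target. There are 200 camera calls.

## Working session

There is one attempt and no reset: what is moved stays moved. The work goes in short steps, each a Python script; the robot and the scene stay as the last script left them, time stands still between calls to the robot, and variables do not carry over. Pictures are saved under pics/ and viewed, at most 10 in all, crops included, and the job is handed in when it is done.

```bash
mkdir -p pics
python3 - <<'E'
from bench import env, cam, hand_in
import cv2,numpy as np
s=env.sense();print(s['clock'],s['position'],s['ee_rot'],s['contact_force'])
for n in("top","scene"):
    f=cam.grab_frame(n);cv2.imwrite(f"pics/{n}0.png",f["frame"][:,:,::-1]);np.savez(f"pics/{n}0.npz",**f)
    print(n,f["mtx"].round(1).tolist(),f["view"].round(3).tolist())
E
```

```text
0.0 [ 0.18135379 -0.49240787  0.23072113] [ 9.84484480e-01  1.75470472e-01  4.05961447e-05 -6.48320226e-04] [0.15253314 0.34930108 0.2502637 ]
top [[577.4, 0.0, 319.7], [0.0, 577.4, 232.0], [0.0, 0.0, 1.0]] [[-0.011, -1.0, 0.017, 0.007], [-0.991, 0.009, -0.136, 0.527], [0.135, -0.018, -0.991, 1.142], [0.0, 0.0, 0.0, 1.0]]
scene [[440.7, 0.0, 309.9], [0.0, 440.7, 240.5], [0.0, 0.0, 1.0]] [[0.027, 0.999, -0.022, -0.022], [0.537, -0.033, -0.843, -0.184], [-0.843, 0.011, -0.537, 1.138], [0.0, 0.0, 0.0, 1.0]]
```

View pics/top0.png

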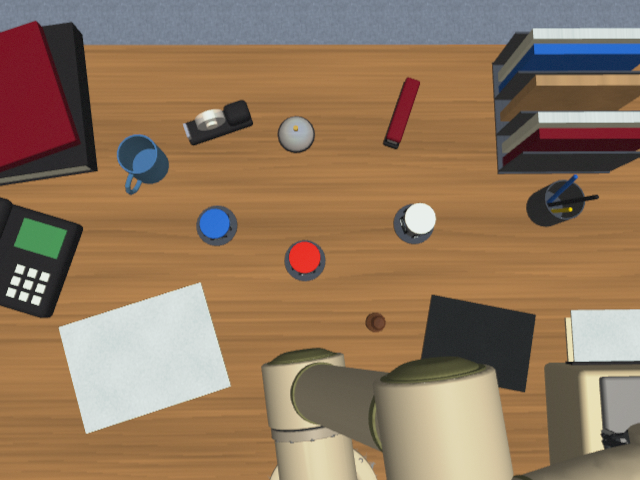

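View pics/scene0.png

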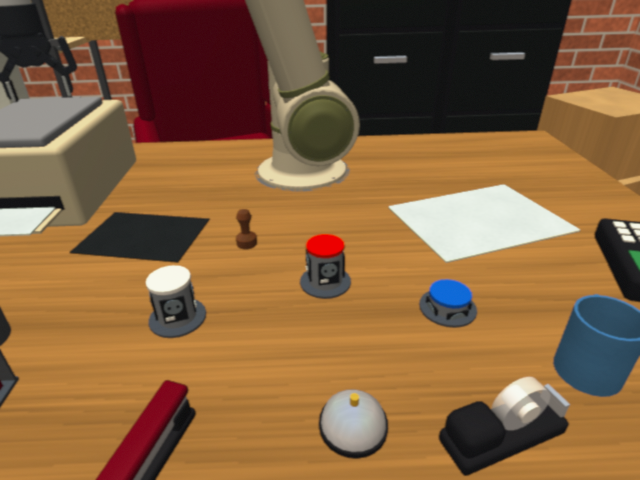

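The top view shows blue at (214,223), red at (305,257) and white at (419,218). The scene view shows them at (450,294), (325,245) and (169,280), with blue down and the other two up. Next I measure positions by casting rays and cross-check the two views.

```bash
cat > h.py <<'E'
import cv2,numpy as np
def mask(im,c):
    h=cv2.cvtColor(im,cv2.COLOR_RGB2HSV);H,S,V=cv2.split(h)
    if c=='blue': return ((H>105)&(H<120)&(S>180)&(V>120))
    if c=='red': return (((H<5)|(H>175))&(S>200)&(V>180))
    return (S<30)&(V>200)
def centre(im,c,near):
    m=mask(im,c).astype(np.uint8)
    n,l,st,ce=cv2.connectedComponentsWithStats(m)
    k=min((i for i in range(1,n) if st[i,4]>100),key=lambda i:np.hypot(*(ce[i]-near)))
    return ce[k],st[k]
def ray(f,p):
    R,t=f['view'][:3,:3],f['view'][:3,3]
    return -R.T@t, R.T@np.linalg.solve(f['mtx'],[*p,1])
def onplane(f,p,z):
    o,d=ray(f,p);return o+d*(z-o[2])/d[2]
def tri(f,p,g,q):
    P=[a['mtx']@a['view'][:3] for a in(f,g)]
    X=cv2.triangulatePoints(P[0],P[1],np.array(p,float),np.array(q,float))[:,0];return X[:3]/X[3]
E
python3 - <<'E'
from h import *
T=dict(np.load('pics/top0.npz'));S=dict(np.load('pics/scene0.npz'))
for c,z,a,b in(('blue',.034,(214,223),(450,294)),('red',.078,(305,257),(325,245)),('white',.078,(419,218),(169,280))):
    p,sp=centre(T['frame'],c,a);q,sq=centre(S['frame'],c,b)
    X=onplane(T,p,z);Y=onplane(S,q,z)
    dia=sp[2]*np.linalg.norm(onplane(T,p+[1,0],z)-X)
    print(c,p.round(1),q.round(1),'top',X.round(4),'scene',Y.round(4),'tri',tri(T,p,S,q).round(4),'dia',dia.round(4),'r',np.hypot(*X[:2]).round(3))
E
```

```text
blue [214.2 223.3] [450.1 293.1] top [0.5467 0.2161 0.034 ] scene [0.5552 0.216  0.034 ] tri [0.5479 0.2179 0.0278] dia 0.061 r 0.588
red [304.2 257. ] [324.7 244.7] top [0.4719 0.0328 0.078 ] scene [0.4798 0.0341 0.078 ] tri [0.4723 0.0334 0.0732] dia 0.0605 r 0.473
white [419.9 217.9] [167.5 278.3] top [ 0.5473 -0.1966  0.078 ] scene [ 0.5537 -0.1939  0.078 ] tri [ 0.5478 -0.197   0.0737] dia 0.0615 r 0.582
```

```bash
cat >> h.py <<'E'
def press(env,xy,face):
    x,y=xy; P=lambda z:[x,y,z]
    env.movel(P(face+.012),velocity=.12)
    env.hold(.2)
    hit=env.movel(P(.011),velocity=.03,guard=22)
    s=env.sense();print('hit',hit,'tcp',s['position'].round(4),'F',s['contact_force'].round(1),'t',round(s['clock'],2))
    env.movel([*s['position'][:2],.15],velocity=.12)
E
python3 - <<'E'
from bench import env, cam, hand_in
from h import *
q=[1,0,0,0]
env.close_gripper()
xy=(.4719,.0328)
j=env.ik([*xy,.15],q);print(np.round(j,2))
env.reach([*xy,.15],q)
s=env.sense();print(s['position'].round(4),s['joints'].round(2),round(s['clock'],2),s['finger_gap'])
press(env,xy,.078)
f=cam.grab_frame('scene');cv2.imwrite('pics/s1.png',f['frame'][:,:,::-1])
print(env.sense()['clock'])
E
```

```text
[-0.18  0.28  1.76 -0.    1.09  1.39]
[0.4721 0.0322 0.1501] [-0.18  0.28  1.76 -0.    1.09  1.39] 3.03 0.000322406267597851
hit True tcp [0.472  0.0328 0.016 ] F [-3.  -0.3  9.1] t 6.09
7.4083
```

View pics/s1.png

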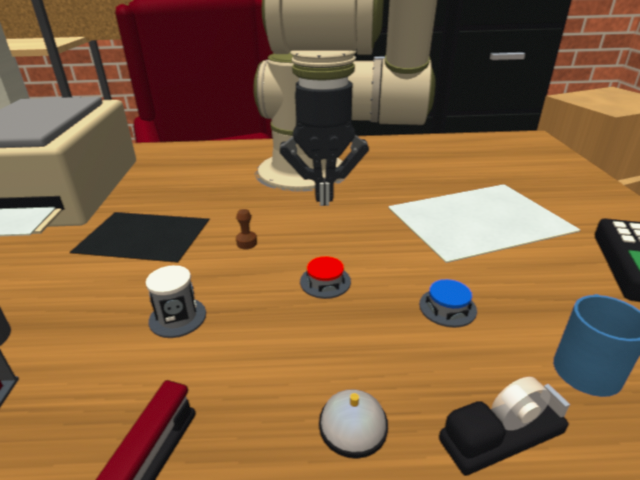

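Red has latched down: its cap is now at about (325,268), and it was pressed home to z = 0.016. White is still up and blue still down, so blue is next.

Run:
```python
from bench import env, cam, hand_in
from h import *
xy=(.5467,.2161)
env.reach([*xy,.15],[1,0,0,0])
press(env,xy,.034)
s=env.sense()
env.movel([.42,.12,.22],velocity=.15)
env.hold(.5)
f=cam.grab_frame('scene');t=cam.grab_frame('top');cv2.imwrite('pics/s2.png',f['frame'][:,:,::-1])
for c,b in(('blue',(450,270)),('red',(325,268)),('white',(169,280))):
    p,_=centre(f['frame'],c,b);print(c,p.round(1))
s=env.sense();print(s['clock'],s['contact_force'].round(1))
```

```text
hit True tcp [0.547  0.2162 0.0162] F [-2.2 -1.2  8.5] t 10.39
blue [454.6 269.2]
red [324.8 267.2]
white [167.5 278.3]
13.5667 [ 0.1  0.6 -0.4]
```

View pics/s2.png

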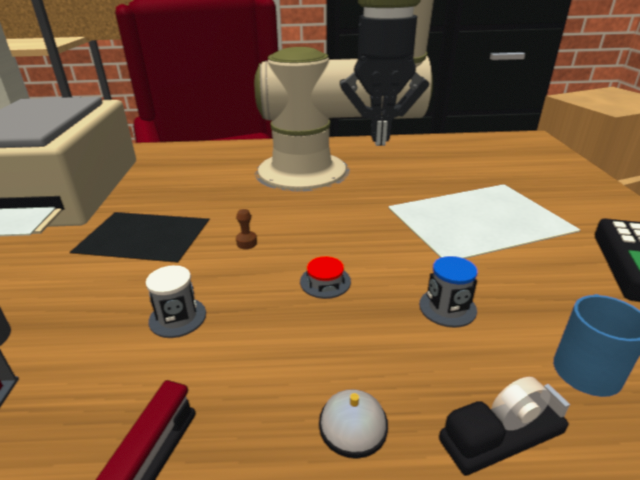

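Blue is up at (455,269), red is down at (325,267) and white hasn't moved at (168,278). I'll wait a few seconds to confirm they stay put before handing in.

Run:
```python
from bench import env, cam, hand_in
from h import *
R={'blue':(454.6,269.2),'red':(324.8,267.2),'white':(167.5,278.3)}
XY={'blue':(.5467,.2161),'red':(.4719,.0328),'white':(.5473,-.1966)}
ok=True
for k in range(3):
    env.hold(2)
    f=cam.grab_frame('scene')
    for c in R:
        p,_=centre(f['frame'],c,R[c]); d=np.hypot(*(p-R[c]))
        o,v=ray(f,p); a=np.array(XY[c])
        z=o[2]+v[2]*((a[0]-o[0])/v[0])   # height at known x (cap mid, ~4 mm below face)
        print(c,p.round(1),'z~',z.round(3)); ok&=d<2
print(ok,env.sense()['clock'])
if ok: print(hand_in())
```

```text
blue [454.6 269.2] z~ 0.072
red [324.8 267.2] z~ 0.029
white [167.5 278.3] z~ 0.073
blue [454.5 269.2] z~ 0.072
red [324.8 267.2] z~ 0.029
white [167.5 278.2] z~ 0.073
blue [454.5 269.2] z~ 0.072
red [324.9 267.2] z~ 0.029
white [167.5 278.2] z~ 0.073
True 19.7167
the job is handed in; nothing more can be done
None
```

The job is handed in at about 20 s: the blue tower is up, the red is latched down, the white was not pressed, and all three held still over a 6 s check with the arm clear.

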